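# Clear the assembly fixture and hold the bolt head behind the bracket

### The arm

A 7-joint arm with a two-finger parallel gripper is mounted at the origin on the work surface. World frame = base frame: x ahead of the robot, y to its left, z up, the work surface at z = 0. Lengths are in m, angles in rad, forces in N, time in s.
With the tool pointing down it reaches from about 0.425 to 0.825 m from the base axis. Payload 3.6 kg.
Tool frame: the origin (TCP) lies between the finger pads, 19 mm behind the fingertips; this is the grasp point; z points along the fingers, y is the line along which they close (so a half turn about z gives the same grasp; the last joint's range is limited). The gripper opens to 85 mm and grips with 20 to 120 N. Pads are 22 mm wide; open, the fingers measure 114 mm over their backs; the gripper's body (76 mm by 85 mm) begins 54 mm behind the grasp point. The pads swing forward as they close: fully open they stand 13 mm farther back than shut.
Start: joints at [1.315, 0.615, -0.013, 1.423, 0.008, 1.103, -0.04], TCP at [0.148, -0.633, 0.25] pointing down, gripper open.
Joint ranges: [-3.12, 3.12], [-0.3, 2.06], [-1.34, 1.32], [0.26, 2.42], [-1.36, 4.5], [0.01, 1.98], [-2.84, 2.84]. Speed limits (rad/s): [2.79, 2.79, 3.14, 3.14, 3.14, 3.14, 3.14].

### API

Orientations are given as a unit quaternion [x, y, z, w].
In Python, from station import arm, snapshot, camera_info, ticket gives the robot as it stands. Calls block until the motion is done:
- arm.movep(position, orientation): joint-space move of the TCP to a pose.
- arm.line_to(position, velocity=0.15, ori=None): straight line of the TCP; ori=None keeps the orientation; velocity is the mean speed in m/s.
- arm.move_j(angles): joint-space move.
- arm.move_gripper(opening, effort=None): opening from 0.0 (shut) to 1.0 (fully open); effort is the grip in N (None keeps the last); returns when the fingers have stopped.
- arm.pause(seconds).
- arm.ik(position, orientation): joint angles nearest the present ones, or None.
- snapshot(name): name is "scene" or "side" or "wrist"; returns the picture (420x560x3 uint8, blue, green, red); there is no depth.
- camera_info(name): a dict with "fx", "fy", "cx", "cy" (pixels), "dist_coeffs" ([k1, k2, p1, p2, k3] as OpenCV has them; the pictures are not rectified), "R" (3x3) and "t" (3): a world point X has camera coordinates R X + t; the wrist camera has in their place "T_tool_cam" (4x4, takes a point from camera to tool coordinates, whose origin is the TCP and whose axes are the flange's). Camera axes: x right, y down, z forward; pixel columns grow to the right and rows downward; lengths in m; the calibration is good to about 2 mm. A picture is of the moment at which its call begins: read the wrist's pose just before it. camera_info takes no time and is no camera call.
A pose or a line that the arm cannot do raises arm.MotionError and nothing moves.
- ticket.finish_job(): hands the job in; it is judged then, once.
Readings, each from a call of its own:
- arm.read_time(): time.
- arm.read_joint_positions(): joint angles.
- arm.read_dq(): joint speeds.
- arm.read_effort(): joint torques, N m.
- arm.read_tool_pos(): TCP position.
- arm.read_eef_rot(): TCP orientation.
- arm.read_ft_force(): force on the tool from outside, world axes, zero at the start.
- arm.read_wrist_torque(): the same for the moment, N m.
- arm.read_opening(): opening from 0.0 (shut) to 1.0 (fully open).
- arm.read_finger_force(): force on a finger pad.
Only numpy, scipy, OpenCV 4.12 (cv2) and the standard library are available. Lean on these libraries where they do the work, as an engineer would, in place of code of your own. Each camera call takes 0.05 s, during which the arm holds its last target. There are 200 camera calls.

### The job

On the bolting fixture, a nut-runner is slowly turning a bolt round together with its nut, and two loose parts lie across the gap behind the green bracket. Put the brass hex pillar in the bin that holds brass pillars and the black plate in the bin that holds black plates, then reach down into the gap, grip the hex bolt head firmly between the fingers so that it stops turning, and finish while still holding it. Leave the other things on the bench where they are.

Things in the scene. Friction and masses are not known exactly. Their poses are not given: they have to be found in the camera images.
- fixture: Fixture fixed to the bench, with green upright bracket, dark rail behind it and blue nut-runner in front (48 mm thick, x -165 to -55 mm, top at z 92 mm). Origin: at bench level under the middle of the bracket's rear face. x points from nut-runner through bracket to rail, z up; turned about z by up to 0.4 rad. Bracket: x -12 to 0 mm, y -75 to 75, top at z 95. Rail: x 50 to 66, y and top as bracket.
- gap_top (a point): Middle of the gap's open top, level with the tops of bracket and rail: fixture x 25, y 0, z 95 mm. The gap is 50 mm wide (fixture x 0 to 50), its floor is at z 14 mm, and it is open at the top and at both y ends. Axes as the fixture.
- bolt_head (a point): Centre of the hex bolt head, in the gap: 20 mm behind the bracket (fixture x), midway along it (y 0), 68 mm above the bench, 27 mm below the bracket's top. Axes as the fixture; it stays in place while the bolt turns about x. A grasp from above with the fingers closing along the fixture's y takes the head at any angle of the hexagon.
- bolt: The bolt. Its steel hex head: 22 mm across flats, 25.4 across corners, 18 mm long (fixture x 11 to 29 mm; a brass collar 24 mm thick fills x 0 to 11; 21 mm are free from head to rail). Origin at the head's centre; x along the bolt, y and z turn with it; z is normal to a flat. Left alone it turns about x at 0.3 rad/s (torque 0.1 N m); a firm grip (30 N or more) squares the hexagon up and stops it.
- pillar: Loose brass hexagonal pillar, 100 mm long along its x, 20 mm across flats, about 120 g. Origin at the middle of its underside (10 mm below its axis). At the start it lies on the tops of bracket and rail (z 95 mm), bridging the gap, its x along the fixture's x within 0.06 rad, about 44 mm to one side (fixture y) of the bolt.
- plate: Loose black plate, 100 mm along its x, 40 mm along its y, 8 mm thick, with a 20 mm hole in the middle, about 80 g. Origin at the middle of its underside. At the start it bridges the gap like the pillar, on the other side of the bolt.
- pillar_bin: Fixed grey open bin, 200 mm along its x, 150 mm along its y, 55 mm high, walls and floor 5 mm, with a pink card at its +x end and two brass pillars already in it (fixed, lying along y, at x 45 to 95 mm, up to 25 mm high). Origin at bench level under its middle. It stands left or right of the fixture, turned by up to 0.2 rad.
- pillar_bin_free (a point): Middle of the free floor of the pillar bin, 5 mm above the bench, 25 mm from the bin's middle towards its -x end; free floor is 140 mm along x and along y.
- plate_bin: Fixed grey open bin of the same size, with a green card at its +x end and two black plates already in it (fixed, stacked, lying along y, at x 50 to 92 mm, up to 21 mm high). Origin at bench level under its middle. It stands on the other side of the fixture.
- plate_bin_free (a point): Middle of the free floor of the plate bin, 5 mm above the bench, 25 mm from the bin's middle towards its -x end; free floor is 140 mm along x and along y.
- lens_ring: Bystander: black ring, 44 mm in diameter, 12 mm high, lying in front of the right-hand bin. Origin at the centre of its underside.
- lens_brush: Bystander: brush about 150 mm long, lying in front of the left-hand bin. Origin near its middle.
- cleaner: Bystander: amber bottle, 52 mm in diameter, 120 mm high, beyond the fixture. Origin at the centre of its underside.
- jar: Bystander: clear jar with blue cap, 60 mm in diameter, 60 mm high, beyond the fixture. Origin at the centre of its underside.
- barrel: Bystander: black stepped lens barrel, 52 mm in diameter, 45 mm high, beyond the fixture. Origin at the centre of its underside.
- screwdriver: Bystander: screwdriver 180 mm long lying beyond the left-hand bin. Origin near its middle.
Things that resemble listed ones, but are neither listed nor needed, are in the scene too. Of the things that look like the pillar, the smallest one is meant.

How it is judged:
By the outcome, as a careful person would: the job done as asked, in the order asked, and still so for the second after the job is handed in, while the arm keeps its last pose, push and grip.
It also fails if it takes over 64 s, if anything falls off the work surface, if the arm or the gripper's body presses on something with over 40 N, if the wrist force passes 120 N, or if a joint passes its speed limit or range.

## Working session

There is one attempt and no reset: what is moved stays moved. The work goes in short steps, each a Python script; the robot and the scene stay as the last script left them, time stands still between calls to the robot, and variables do not carry over. Pictures are saved under pics/ and viewed, at most 10 in all, crops included, and the job is handed in when it is done.

```bash
mkdir -p pics; ls; python3 - <<'E'
from station import arm,snapshot,camera_info
import cv2
for n in("scene","side"):
    i=snapshot(n);cv2.imwrite(f"pics/{n}0.png",i)
    c=camera_info(n);print(n,c)
print(camera_info("wrist"),arm.read_time())
E
```

```text
pics
scene {'fx': 394.7844208811953, 'fy': 394.7844208811953, 'cx': 276.45863924917967, 'cy': 212.9562706059785, 'dist_coeffs': array([-0.0817786,  0.       ,  0.       ,  0.       ,  0.       ]), 'R': array([[ 0.14868814,  0.98887586,  0.00404548],
       [ 0.76532193, -0.11248176, -0.633743  ],
       [-0.62623812,  0.09732616, -0.77353309]]), 't': array([-0.03733067, -0.39607143,  1.66918531])}
side {'fx': 454.0866664356844, 'fy': 454.0866664356844, 'cx': 288.8911438843746, 'cy': 213.85919744823906, 'dist_coeffs': array([0.04132391, 0.        , 0.        , 0.        , 0.        ]), 'R': array([[ 0.9556153 , -0.29456371, -0.00562252],
       [-0.23449035, -0.74889622, -0.61981347],
       [ 0.17836387,  0.59362166, -0.78472903]]), 't': array([-0.54461589,  0.13982843,  1.13419138])}
{'fx': 348.50931332176356, 'fy': 348.50931332176356, 'cx': 285.94330887739955, 'cy': 210.86810162503596, 'dist_coeffs': array([0.00129604, 0.        , 0.        , 0.        , 0.        ]), 'T_tool_cam': array([[-5.92069212e-04, -9.64212364e-01, -2.65130472e-01,
         6.67752518e-02],
       [ 9.99999822e-01, -5.90272796e-04, -8.64509390e-05,
         1.71464081e-03],
       [-7.31422406e-05, -2.65130476e-01,  9.64212542e-01,
        -1.23061502e-01],
       [ 0.00000000e+00,  0.00000000e+00,  0.00000000e+00,
         1.00000000e+00]])} 0.1
```

View pics/scene0.png

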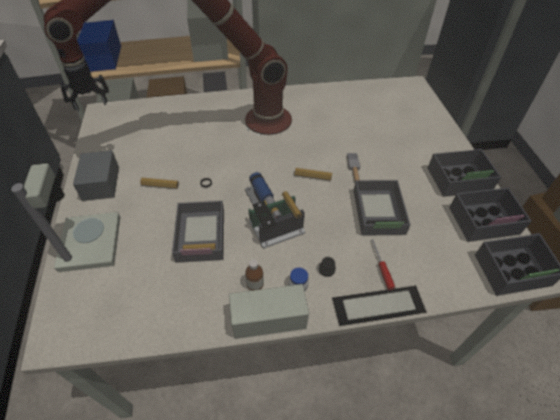

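View pics/side0.png

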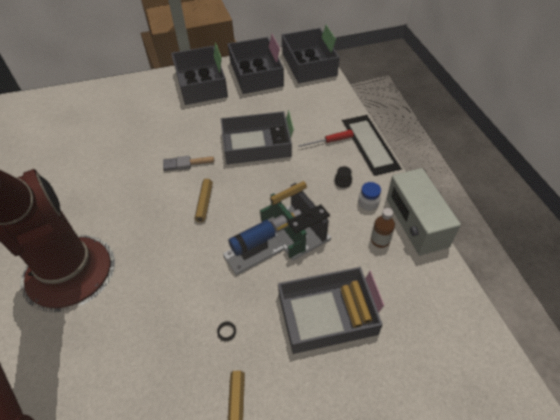

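Scene view (s) and side view (v): the pillar candidates are the bridging one at s(291,203)/v(288,192), the bench ones at s(159,183)/v(236,398) and s(313,174)/v(203,199), and the two binned ones at v(357,302). I choose the bridging one, which also looks the smallest. The pillar bin (pink card) is at v(328,308) and the plate bin (green card) at v(256,138). The black plate is at v(305,217).

```bash
cat > h.py <<'E'
from station import arm,snapshot,camera_info,ticket
import numpy as np,cv2
from scipy.spatial.transform import Rotation as Ro
def ray(name,px,pose=None):
    c=camera_info(name);K=np.array([[c['fx'],0,c['cx']],[0,c['fy'],c['cy']],[0,0,1]])
    u=cv2.undistortPoints(np.array(px,float).reshape(-1,1,2),K,c['dist_coeffs'])[:,0]
    d=np.c_[u,np.ones(len(u))]
    if name=='wrist':
        p,q=pose;R=Ro.from_quat(q).as_matrix();T=c['T_tool_cam']
        return np.array(p)+R@T[:3,3],d@(R@T[:3,:3]).T
    return -c['R'].T@c['t'],d@c['R']
def plane(name,px,z,pose=None):
    o,d=ray(name,px,pose);return o+d*((z-o[2])/d[:,2])[:,None]
def two(a,b):
    (o1,d1),(o2,d2)=a,b;s=np.linalg.lstsq(np.c_[d1[0],-d2[0]],o2-o1,rcond=None)[0]
    return (o1+d1[0]*s[0]+o2+d2[0]*s[1])/2
def down(yaw): # tool x along (cos,sin)yaw, z down
    return Ro.from_euler('z',yaw)*Ro.from_euler('x',np.pi)
def grab(fn):
    p=(arm.read_tool_pos(),arm.read_eef_rot());i=snapshot('wrist');cv2.imwrite('pics/'+fn+'.png',i)
    np.savez('pics/'+fn,p=p[0],q=p[1]);return i,p
E
python3 - <<'E'
from h import *
np.set_printoptions(precision=3,suppress=True)
print(two(ray('scene',[(291,203)]),ray('side',[(288,192)])))
print('plate',plane('side',[(305,217)],.1),'bins',plane('side',[(328,308),(256,138)],.03))
print('nutrunner',plane('side',[(232,240),(275,235)],.07))
print(Ro.from_quat(arm.read_eef_rot()).as_matrix(),arm.read_joint_positions(),arm.read_tool_pos())
for yaw in np.arange(-3.1,3.2,.4):
    q=arm.ik([.58,.0,.3],down(yaw).as_quat()); print(round(yaw,1),None if q is None else np.round(q,2))
E
```

```text
[ 0.566 -0.003  0.106]
plate [[ 0.584 -0.089  0.1  ]] bins [[ 0.57  -0.302  0.03 ]
 [ 0.557  0.296  0.03 ]]
nutrunner [[ 0.401 -0.081  0.07 ]
 [ 0.504 -0.098  0.07 ]]
[[ 0.974  0.228 -0.001]
 [ 0.228 -0.974  0.002]
 [-0.    -0.002 -1.   ]] [ 1.315  0.616 -0.013  1.425  0.008  1.103 -0.04 ] [ 0.148 -0.632  0.249]
-3.1 [ 0.48  0.59 -0.88  1.54  0.47  1.24  1.14]
-2.7 [ 0.59  0.69 -1.15  1.54  0.64  1.33  1.39]
-2.3 [ 0.59  0.69 -1.15  1.54  0.64  1.33  1.79]
-1.9 [ 0.59  0.69 -1.15  1.54  0.64  1.33  2.19]
-1.5 [-0.66  0.68  1.14  1.58 -0.63  1.3  -2.5 ]
-1.1 [-0.05  0.46  0.02  1.56 -0.01  1.12 -2.7 ]
-0.7 [ 0.04  0.46 -0.12  1.56  0.06  1.13 -2.36]
-0.3 [ 0.12  0.47 -0.24  1.55  0.12  1.13 -2.02]
0.1 [ 0.16  0.48 -0.31  1.55  0.15  1.14 -1.65]
0.5 [ 0.2   0.48 -0.37  1.55  0.19  1.14 -1.28]
0.9 [ 0.24  0.49 -0.43  1.55  0.22  1.15 -0.91]
1.3 [ 0.27  0.5  -0.49  1.55  0.25  1.16 -0.54]
1.7 [ 0.31  0.51 -0.57  1.55  0.29  1.17 -0.18]
2.1 [ 0.36  0.53 -0.65  1.55  0.34  1.18  0.18]
2.5 [ 0.41  0.55 -0.74  1.54  0.38  1.2   0.53]
2.9 [ 0.45  0.57 -0.82  1.54  0.43  1.22  0.89]
```

```bash
python3 - <<'E'
from h import *
arm.move_j([.08,.46,0,1.56,0,1.12,-1.57])
i,p=grab('w1');print(p,arm.read_time())
E
```

```text
(array([ 0.57626995, -0.06957617,  0.29966828]), array([ 9.99170718e-01, -4.07086172e-02,  7.15501852e-04,  4.14656678e-04])) 2.6667
```

View pics/w1.png

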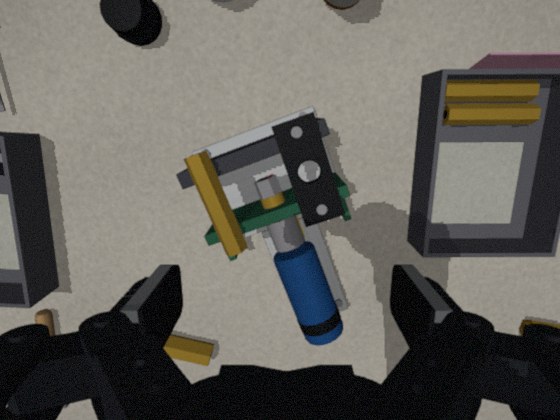

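The wrist view shows the bridging pillar from (197,155) to (238,250) and the plate with its 20 mm hole at (310,172). The bolt head is at (268,188), the pillar bin is on the right with its pink card, and the plate bin is on the left. Next I make the close check crop and run masks.

```bash
python3 - <<'E'
from h import *
np.set_printoptions(precision=4,suppress=True)
i=cv2.imread('pics/w1.png');z=np.load('pics/w1.npz');P=(z['p'],z['q'])
hsv=cv2.cvtColor(i,cv2.COLOR_BGR2HSV)
for n,pt in dict(pil=(217,205),pl=(300,150),pl2=(320,195),green=(300,203),rail=(230,162),bolt=(266,186),blue=(308,290),bg=(100,100),binw=(425,180),binrim=(418,250)).items(): print(n,hsv[pt[1],pt[0]])
def comp(m,pt):
    m=cv2.morphologyEx(m.astype(np.uint8),cv2.MORPH_OPEN,np.ones((3,3)))
    n,l=cv2.connectedComponents(m);k=l[pt[1],pt[0]];mm=(l==k).astype(np.uint8)
    c=max(cv2.findContours(mm,0,2)[0],key=cv2.contourArea);return c,cv2.minAreaRect(c)
H,S,V=cv2.split(hsv)
def rep(n,c,r,zt):
    b=cv2.boxPoints(r);w=plane('wrist',b,zt,P)[:,:2];e=[np.linalg.norm(w[k]-w[(k+1)%4]) for k in range(2)]
    k=int(e[1]>e[0]);d=w[k+1]-w[k];d*=np.sign(d[0]);print(n,r,'c',w.mean(0),'edges',e,'yaw',np.arctan2(d[1],d[0]))
c,r=comp((H>12)&(H<30)&(S>130),(217,205));rep('pillar',c,r,.107)
c,r=comp((H>100)&(H<125)&(S>120),(308,290));rep('blue',c,r,.092)
cr=cv2.resize(i[95:285,170:360],None,fx=3,fy=3,interpolation=cv2.INTER_CUBIC);cr=cv2.convertScaleAbs(cr,alpha=1.6,beta=15)
cv2.imwrite('pics/w1c.png',cr)
E
```

```text
pil [ 23 183 134]
pl [60  7 35]
pl2 [85 49 31]
green [80 32 24]
rail [116  27  66]
bolt [120   6 120]
blue [106 194 105]
bg [ 21  22 153]
binw [105  35  44]
binrim [112  80  35]
pillar ((216.26852416992188, 204.07373046875), (108.33495330810547, 24.563257217407227), 66.42528533935547) c [ 0.567 -0.006] edges [np.float64(0.02261231157816516), np.float64(0.1017257085936737)] yaw 0.28150383755090164
blue ((306.0745849609375, 285.4171142578125), (81.6069564819336, 41.784088134765625), 68.5522689819336) c [ 0.4692 -0.0842] edges [np.float64(0.04265992136822654), np.float64(0.09271257635526808)] yaw 0.28892357479941033
```

View pics/w1c.png

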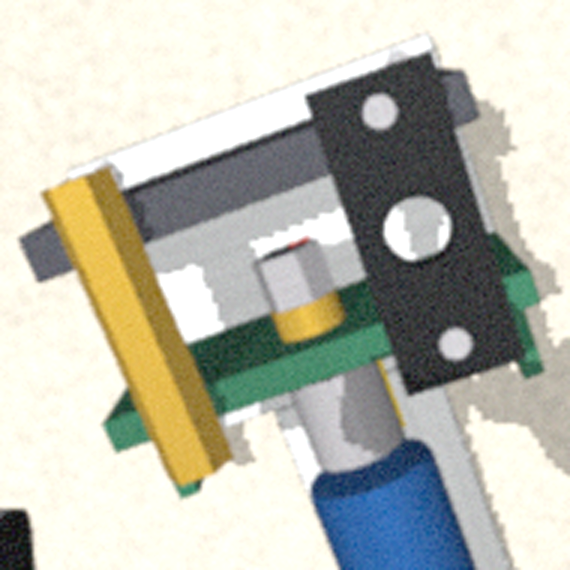

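The crop confirms the choice: a short brass hex bar (102 × 23 mm measured) bridges the gap, and the black plate is on the other side. Next I measure the fixture, plate and bins.

```bash
python3 - <<'E'
from h import *
np.set_printoptions(precision=4,suppress=True)
i=cv2.imread('pics/w1.png');z=np.load('pics/w1.npz');P=(z['p'],z['q'])
hsv=cv2.cvtColor(cv2.GaussianBlur(i,(3,3),0),cv2.COLOR_BGR2HSV);H,S,V=[a.astype(int) for a in cv2.split(hsv)]
C=lambda x,y:(int(170+x/3),int(95+y/3))
for n,p in dict(gtop=(300,370),gtop2=(260,380),gback=(240,345),gface2=(350,300),gr=(530,290),rail=(250,190),rail2=(90,240),plate=(350,150),plate2=(450,300),raildark=(250,150)).items():
    x,y=C(*p);print(n,hsv[y,x])
roi=np.zeros(V.shape,bool);roi[95:260,170:360]=1
def rep(n,m,zt):
    m=cv2.morphologyEx((m&roi).astype(np.uint8),cv2.MORPH_OPEN,np.ones((2,2)))
    k,l,st,_=cv2.connectedComponentsWithStats(m);m=np.isin(l,[a for a in range(1,k) if st[a,4]>25])
    ys,xs=np.nonzero(m);r=cv2.minAreaRect(np.c_[xs,ys].astype(np.float32));b=cv2.boxPoints(r);w=plane('wrist',b,zt,P)[:,:2]
    e=[np.linalg.norm(w[j]-w[(j+1)%4]) for j in range(2)];k=int(e[1]>e[0]);d=w[k+1]-w[k];print(n,len(xs),w.mean(0),np.array(e),'yaw',np.arctan2(d[1],d[0])%np.pi,((b-[170,95])*3).round().tolist())
rep('green',(H>60)&(H<90)&(S>90)&(V>45),.095)
rep('plate',(V<48)&(S<60)&(np.indices(V.shape)[1]>268),.103)
rep('rail',(V>48)&(V<85)&(H>100)&(H<130)&(S>15),.095)
print('plate corners',plane('wrist',[C(*p) for p in [(308,97),(432,55),(522,358),(410,393)]],.103,P)[:,:2])
print('hole',plane('wrist',[C(418,229)],.103,P))
s=cv2.imread('pics/side0.png')
a=cv2.resize(s[100:195,210:305],None,fx=4,fy=4,interpolation=2);b=cv2.resize(s[260:355,270:390],None,fx=4,fy=4-.0,interpolation=2)
o=np.hstack([a[:,:310],b]) if 0 else np.hstack([a,b])
o=cv2.convertScaleAbs(o,alpha=1.6,beta=20)[:, :]
o=cv2.resize(o,None,fx=.9,fy=.9);print(o.shape);cv2.imwrite('pics/bins.png',o)
E
```

```text
gtop [ 75 131  78]
gtop2 [ 75 134  76]
gback [ 74 135  32]
gface2 [ 76 147  33]
gr [ 76 132  85]
rail [114  22  58]
rail2 [ 22 178 139]
plate [105  34  30]
plate2 [105  18  29]
raildark [108  26  49]
green 1006 [ 0.5384 -0.0626] [0.1463 0.0341] yaw 1.839189767117505 [[106.0, 419.0], [528.0, 270.0], [562.0, 365.0], [140.0, 514.0]]
plate 3734 [ 0.5903 -0.0938] [0.0464 0.0977] yaw 0.2719446736358653 [[290.0, 103.0], [440.0, 53.0], [540.0, 353.0], [390.0, 403.0]]
rail 1636 [ 0.5544 -0.0574] [0.1458 0.1271] yaw 1.841686334975416 [[24.0, 238.0], [462.0, 74.0], [599.0, 438.0], [161.0, 603.0]]
plate corners [[ 0.6343 -0.0637]
 [ 0.6432 -0.1018]
 [ 0.5482 -0.1247]
 [ 0.5392 -0.0878]]
hole [[ 0.5921 -0.0941  0.103 ]]
(342, 774, 3)
```

View pics/bins.png

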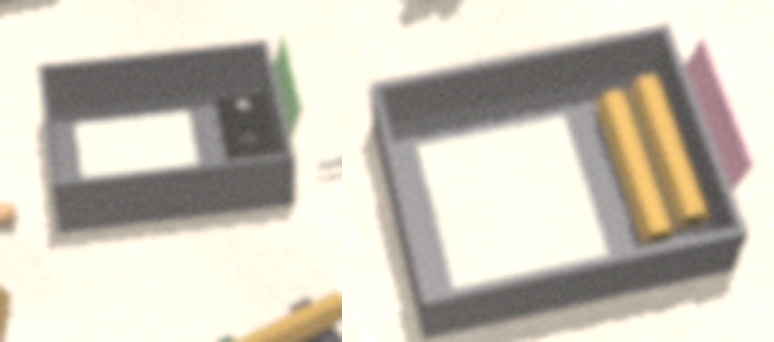

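The crops show the bin rims clearly: pillar bin rim corners at (373,86), (668,30), (745,232), (425,303), and plate bin rim corners at (40,66), (267,43), (293,155), (57,184). I convert these to world points.

```bash
python3 - <<'E'
from h import *
np.set_printoptions(precision=4,suppress=True)
z=np.load('pics/w1.npz');P=(z['p'],z['q'])
for n,c,o in (('pillar_bin',[(373,86),(668,30),(745,232),(425,303)],(270-95,260)),('plate_bin',[(40,66),(267,43),(293,155),(57,184)],(210,100))):
    px=np.array(c)/3.6+o;w=plane('side',px,.055)[:,:2];m=w.mean(0)
    d=w[1]+w[2]-w[0]-w[3];y=np.arctan2(d[1],d[0])
    print(n,m,'yaw',y,'L',np.linalg.norm(d)/2,np.linalg.norm(w[0]+w[1]-w[2]-w[3])/2,'free',m-.025*np.array([np.cos(y),np.sin(y)]))
C=lambda x,y:(170+x/3,95+y/3)
a=plane('wrist',[C(317,344.5),C(243,156)],.095,P);print('brkt',a[0],'rail rear',a[1],np.linalg.norm(a[1]-a[0]))
print('head',plane('wrist',[C(296,275)],.076,P))
f=np.array([np.cos(.27),np.sin(.27)]);g=np.array([-f[1],f[0]])
O=a[0][:2]
for n,p in (('pil',(.567,-.006)),('pl',(.5915,-.0943)),('railrear',a[1][:2]),('head',plane('wrist',[C(296,275)],.076,P)[0,:2])):
    v=np.array(p)-O;print(n,v@f,v@g)
E
```

```text
pillar_bin [ 0.5691 -0.304 ] yaw -0.08108779414683258 L 0.1963809402530725 0.1453743062979722 free [ 0.5441 -0.302 ]
plate_bin [0.5587 0.301 ] yaw -0.13802834897671262 L 0.19455251811228755 0.14486794393540836 free [0.5339 0.3044]
brkt [ 0.5556 -0.0597  0.095 ] rail rear [ 0.6176 -0.0423  0.095 ] 0.06446563021018631
head [[ 0.5753 -0.0539  0.076 ]]
pil 0.0253371408716678 0.048720183753135325
pl 0.025397141973008408 -0.04291570659484918
railrear 0.0644652655609859 0.00021682838386909847
head 0.020559471891988257 0.00039108764672997516
```

```bash
cat >> h.py <<'E'
def pick(xy,yaw,z,op,eff):
    q=down(yaw).as_quat()
    arm.movep([*xy,.2],q);arm.move_gripper(op);print('op',arm.read_opening())
    arm.line_to([*xy,z],.15);arm.move_gripper(0,eff);print('grip',arm.read_opening(),arm.read_finger_force(),arm.read_ft_force())
    arm.line_to([*xy,.2],.2);print('lift',arm.read_opening(),arm.read_finger_force(),arm.read_time())
def place(xy,yaw,z,op):
    arm.movep([*xy,.2],down(yaw).as_quat());arm.line_to([*xy,z],.2)
    print('down',arm.read_opening(),arm.read_finger_force(),arm.read_ft_force())
    arm.move_gripper(op);arm.line_to([*xy,.2],.25);print('t',arm.read_time(),arm.read_joint_positions())
E
python3 - <<'E'
from h import *
pick((.567,-.006),.28,.113,.6,40)
place((.5441,-.302),-.08,.027,.6)
grab('w2')
E
```

```text
op 0.5988667686012882
grip 0.24585027986130906 39.19347211718559 [-0.49804231  0.81269644  6.24967848]
lift 0.25051056330353505 39.213378578424454 5.3333
down 0.2429575203959801 39.218446388840675 [ 0.47596012 -0.16496324 -1.25935513]
t 8.7333 [ 0.46538242  0.61980022  0.01031116  1.57540245 -0.00743346  0.94928561
 -1.17264142]
```

View pics/w2.png

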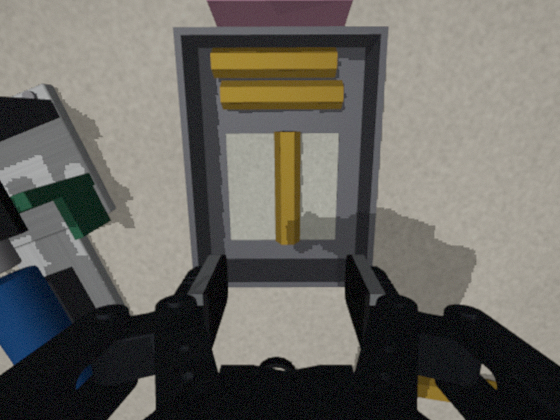

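The pillar lies flat on the free floor, at (287,188). Now the plate.

```bash
python3 - <<'E'
from h import *
pick((.5915,-.0943),.24,.110,.7,40)
place((.5339,.3044),-.138,.027,.7)
grab('w3')
arm.movep([.577,-.054,.24],down(.27).as_quat());grab('w4');print(arm.read_time())
a=cv2.imread('pics/w3.png');b=cv2.imread('pics/w4.png')
cv2.imwrite('pics/w34.png',cv2.resize(np.hstack([a,b]),(800,300),interpolation=3))
E
```

```text
op 0.6991035166559979
grip 0.455243201829278 40.75628276914358 [-1.13013801 -0.49986104  4.18062821]
lift 0.45456265267669704 40.29423214495182 11.55
down 0.4562076870125074 40.292635671794415 [ 0.73059433 -0.02762032 -0.29662589]
t 15.2333 [-0.57032471  0.60844633  0.02721039  1.59904161 -0.01933985  0.93714816
 -2.24520494]
16.6917
```

View pics/w34.png

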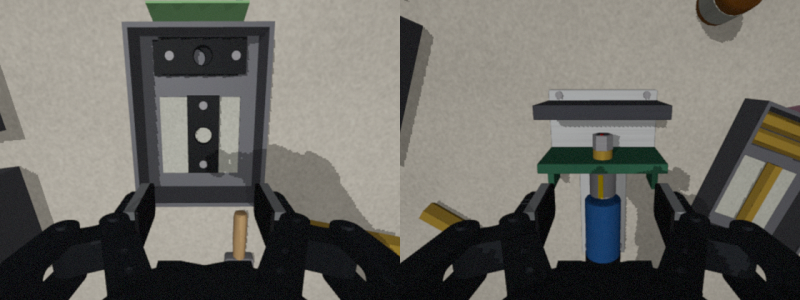

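The plate lies flat in its bin at (203,135), and the fixture is now clear with the bolt head at (603,143). I refine the fixture pose from this view.

```bash
python3 - <<'E'
from h import *
np.set_printoptions(precision=4,suppress=True)
i=cv2.imread('pics/w4.png');z=np.load('pics/w4.npz');P=(z['p'],z['q'])
hsv=cv2.cvtColor(cv2.GaussianBlur(i,(3,3),0),cv2.COLOR_BGR2HSV);H,S,V=[a.astype(int) for a in cv2.split(hsv)]
yy,xx=np.indices(V.shape);print(V[195:250:4,240],H[195:250:4,240],V[135:175:3,240])
def rep(n,m):
    m=cv2.morphologyEx(m.astype(np.uint8),cv2.MORPH_OPEN,np.ones((3,3)))
    k,l,st,_=cv2.connectedComponentsWithStats(m);j=1+st[1:,4].argmax();ys,xs=np.nonzero(l==j)
    r=cv2.minAreaRect(np.c_[xs,ys].astype(np.float32));b=cv2.boxPoints(r);w=plane('wrist',b,.095,P)[:,:2]
    print(n,b.round(1).tolist());
    b=b[np.argsort(b[:,1])] # top two = rear edge
    w=plane('wrist',b,.095,P)[:,:2];w2=w[:2];w2=w2[np.argsort(-w2[:,1])];d=w2[0]-w2[1]
    print(' rear mid',w2.mean(0),'front mid',w[2:].mean(0),'len',np.linalg.norm(d),'yaw',np.arctan2(d[1],d[0])-np.pi/2)
box=(xx>175)&(xx<390)
rep('green',(H>60)&(H<90)&(S>90)&(V>50)&box&(yy>195)&(yy<245))
rep('rail',(V<90)&(H>95)&(H<130)&box&(yy>130)&(yy<172)&(V>45))
bh=(H>12)&(H<30)&(S>120)&(xx>265)&(xx<305)&(yy>200)&(yy<230)
ys,xs=np.nonzero(bh);print('collar',xs.min(),xs.max(),ys.min(),ys.max(),plane('wrist',[((xs.min()+xs.max())/2,ys.mean())],.075,P))
E
```

```text
[161 161 162  43  40  39  41  40  39  76  78  78 127 162] [90 90 90 76 74 77 76 74 75 76 76 76 41 21] [167 165  59  27  45  62  61  63  61  61  60  94 113 114]
green [[193.0, 229.0], [373.0, 229.0], [373.0, 244.0], [193.0, 244.0]]
 rear mid [ 0.5555 -0.057 ] front mid [ 0.5431 -0.0605] len 0.14540336402668605 yaw 0.2723817792064629
rail [[187.0, 147.0], [379.0, 147.0], [379.0, 167.0], [187.0, 167.0]]
 rear mid [ 0.6185 -0.0396] front mid [ 0.6039 -0.0437] len 0.1455274424404338 yaw 0.2719971936481447
collar 270 297 210 224 [[ 0.5595 -0.0562  0.075 ]]
```

```bash
python3 - <<'E'
from h import *
np.set_printoptions(precision=3,suppress=True)
xy=(.575,-.052);q=down(.272).as_quat()
arm.movep([*xy,.2],q);arm.move_gripper(.55)
arm.line_to([*xy,.068],.12);print(arm.read_ft_force(),arm.read_tool_pos())
arm.move_gripper(0,60);
for _ in range(2):
    print(arm.read_opening(),arm.read_finger_force(),arm.read_ft_force(),arm.read_wrist_torque(),arm.read_tool_pos(),arm.read_time());arm.pause(1)
i,_=grab('w5');s=snapshot('side');arm.pause(1.5);j,_=grab('w6');s2=snapshot('side')
print('diff',cv2.absdiff(i,j)[150:260,220:340].mean(),cv2.absdiff(s,s2)[180:260,240:340].mean(),arm.read_opening(),arm.read_time())
cv2.imwrite('pics/s5.png',np.hstack([cv2.resize(s2[150:290,220:360],(400,400)),cv2.resize(j[100:380,120:400],(400,400))]))
E
```

```text
[-0.686 -0.029 -1.388] [ 0.576 -0.052  0.069]
0.24826735420069462 58.57425342081115 [-1.924  3.367  6.314] [ 0.729  0.468 -0.023] [ 0.575 -0.05   0.069] 18.8583
0.24967638265948516 58.570730251958594 [-1.895  3.642  4.441] [ 0.764  0.478 -0.014] [ 0.575 -0.05   0.069] 19.8583
diff 2.9574747474747474 1.4169166666666666 0.2424343657949033 22.5583
```

View pics/s5.png

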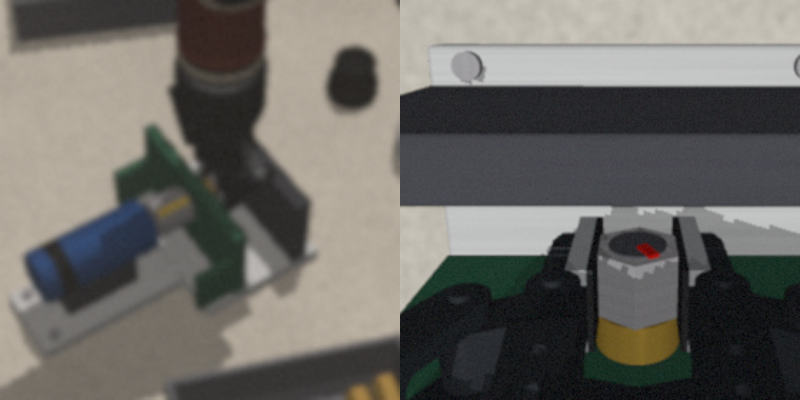

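The head sits squarely between the pads, with the red mark on its rear face at (648,250). I compare that mark's pixel between the two frames, 1.5 s apart, and hand in if it has not moved.

```bash
python3 - <<'E'
from h import *
cs=[]
for n in('w5','w6'):
    i=cv2.imread(f'pics/{n}.png').astype(int);m=(i[...,2]>i[...,1]*2)&(i[...,2]>90);m[:200]=0;m[:,:250]=0;m[320:]=0;m[:,340:]=0
    cs.append(np.argwhere(m).mean(0));print(cs[-1],m.sum())
print(arm.read_finger_force())
if np.abs(cs[0]-cs[1]).max()<1: print(ticket.finish_job())
E
```

```text
[275.68421053 293.53684211] 95
[275.64646465 293.44444444] 99
58.57165381545201
the job is handed in; nothing more can be done
None
```

The job is handed in: the brass pillar and the black plate lie in their matching bins, and the gripper is still holding the bolt head at about 59 N, with no turning seen over 1.5 s.

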